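# Refit the hob's control key and hold it pressed

### The arm

A 6-joint arm with a two-finger parallel gripper is mounted at the origin on a cart in front of the work surface, level with it; the furniture and walls round the work are solid. World frame = base frame: x ahead of the robot, y to its left, z up, the work surface at z = 0. Lengths are in m, angles in rad, forces in N, time in s.
With the tool pointing down it reaches from about 0.35 to 0.85 m from the base axis. Payload 8.1 kg.
Tool frame: the origin (TCP) lies at the centre of the arm's flange, where the gripper is bolted on; the fingertips stand 186 mm ahead of it and the grasp point (between the pads) lies 167 mm ahead of it; z points along the fingers, y is the line along which they close (so a half turn about z gives the same grasp; the last joint's range is limited). The gripper opens to 93 mm and grips with 3 to 60 N. Pads are 15 mm wide; open, the fingers measure 128 mm over their backs; the gripper's body (75 mm by 188 mm) begins 65 mm behind the grasp point.
Start: joints at [1.204, 0.13, 1.488, -0, 1.523, -0.085], TCP at [0.167, 0.576, 0.405] pointing down, gripper open.
Joint ranges: [-2.96, 2.96], [-0.89, 2.26], [0.02, 2.5], [-1.34, 4.48], [0, 2.73], [-2.66, 2.66]. Speed limits (rad/s): [2.39, 2.39, 2.79, 3.14, 3.14, 3.14].

### API

Orientations are given as a rotation vector (axis times angle).
In Python, from plant import robot gives the robot as it stands.
- The arm moves only by the tool apply_moves, never from a script. Its argument "series" is a list of rows, each a list of 2 entries, a list of its own where there are three numbers: the shift along the tool's x, y, z in mm, then the turn, a rotation vector about the tool's x, y, z in rad. A call has 1 to 12 rows; each row shifts and turns the commanded pose from where the row before left it, along the tool's axes as they then stand; what a row does not reach is not made up. A row lasts 1/12 s, in which the tool goes at most 41.7 mm and 7.16 degrees, less where a joint would pass 70% of its speed; a pose out of reach is approached as far as the arm can. A call is refused whole if a number of a shift passes 41.7 or a number of a turn 0.125, either way. A call with a gripper value outside its range is refused whole. "claw" is the opening, from 0 (shut) to 1 (fully open), set as the call begins (left out, the last holds). The fingers move at their own pace and stop on an object; "newtons" is the grip in N (left out, the last holds). Time passes only in rows, so rows that do not move let the fingers close. It gives the time, the measured TCP pose, the force, the opening and the grip force at its end, in the units of the state.
- robot.read_state(): the state, without advancing time (a new reading comes with each control period).
- robot.read_camera(name): name is "scene" or "top" or "wrist"; returns (picture, depth): 480x640x3 uint8, blue, green, red; 480x640 float32, m along the optical axis (not along the pixel's ray), 0 where there is no reading.
- robot.calibration(name): a dict with "fx", "fy", "cx", "cy" (pixels), "extrinsics" (4x4, takes a point from world to camera coordinates). Camera axes: x right, y down, z forward; pixel columns grow to the right and rows downward; lengths in m; the calibration is good to about 2 mm. The wrist camera is an equidistant fisheye: a pixel r from the principal point sees the ray r / f radians off the axis. A picture is of the moment at which its call begins: read the wrist's pose just before it. calibration takes no time and is no camera call; for the wrist camera it gives the pose at the moment of the call.
- robot.close_job(): hands the job in; it is judged then, once.
The state is a dict: "t": time; "q": joint angles; "dq": joint speeds; "joint_torque": joint torques, N m; "tool_pos": TCP position; "orientation": TCP orientation; "force": force on the tool from outside, world axes, zero at the start; "wrist_torque": the same for the moment, N m; "opening": finger opening in m; "gripper_force": force on a finger pad.
Only numpy, scipy, OpenCV 4.12 (cv2) and the standard library are available. Lean on these libraries where they do the work, as an engineer would, in place of code of your own. Each camera call takes 0.05 s, during which the arm holds its last target. There are 200 camera calls.

### The job

The flat black control key of the table-top gas hob stands in a slot of the wooden stand, beside a white pan scraper: slide it straight up out of its slot. Turn it so that its sloping corner points the way the flat of the brass spindle faces (the raised rib on the disc shows it), push it fully down onto the spindle and press both all the way in against the spring, as when lighting the burner. Finish while holding the key so, still gripped and pressed in; leave the scraper in its slot and the other things where they stand.

Things in the scene. Friction and masses are not known exactly. Their poses are not given: they have to be found in the camera images.
- key: Flat black key, 44 mm wide (x), 78 tall (z): 10 mm thick blade (y) over a foot 18 mm thick, 23 high; 60 g. Origin: centre of its underside, at the mouth of the D-shaped bore: 16 mm deep, 13.5 across, flat wall 2.75 mm from the axis on the +x side. Its top corner on the +x side is cut off at a slope. Starts upright in a slot of the stand, 44 mm standing out; grip the blade across its thickness.
- key_nose (a point): Point on the key's narrow +x edge (the side of the sloping corner and of the bore's flat), 22 mm from its axis and 30 mm above its underside.
- stand: Fixed wooden block 165 (x) by 70 (y) by 46 mm high; origin: centre of its underside. Two slots 47 by 21 mm, 34 mm deep (floor 12 mm above the worktop), in a row along its x, centred 38 mm either side of the origin. The key's x lies along the stand's x, roughly to the robot's left.
- scraper: White plastic pan scraper, 56 mm wide, 82 mm tall, 6 mm blade on a 17 mm thick, 44 mm wide grip; stands in the other slot. Origin: centre of its underside. A bystander.
- hob: Fixed table-top gas hob, 240 mm (x) by 260 mm (y), its deck 50 mm above the worktop; origin: centre of its underside, x away from the robot. The pan supports stand 81 mm above the worktop. The spindle stands on the deck 72 mm in front and 80 mm to the right of the hob's centre.
- spindle_base (a point): Fixed-angle upright brass D-shaft, 12 mm in diameter, flat 2 mm from the axis facing its own +x; top rim bevelled 2 mm. This point: on its axis, level with the deck when not pressed, z up; the top is 27 mm above. Stands in a black disc 70 mm across, 3 mm high, with a raised rib on the side the flat faces (varies). The fully fitted key has its underside 11 mm above this point.
- spindle_tip (a point): Centre of the top of the spindle, z up, x to the side of the flat.
- spindle (a joint): How far the spindle is pushed down, m: 0 free, 0.006 fully in, where it meets a stop. A spring resists with 4 N at first and 10 N when fully in, and pushes it back up when let go.
- tin: Small food tin, 57 mm across, 72 mm high, origin under its centre. A bystander.
- can: Tall food tin, 75 mm across, 110 mm high, origin under its centre. A bystander.
- timer: Egg timer, 62 mm across, 40 mm high, origin under its centre. A bystander.
Things that resemble listed ones, but are neither listed nor needed, are in the scene too. What is shaped like the key but purple is not meant.

How it is judged:
On the way:
1. the key is lifted clear of its slot, upright and in the gripper (z of key in the frame of stand above 0.05 m and angle between key's own z axis and vertical below 0.5 rad and contact force between the fingers and key above 1 N), for 0.1 s.
At the end, for the whole second after the job is handed in: Key on the spindle, flats matched: axes within 3 mm, underside at most 13.5 mm above the spindle's base point (11 when home), tilt under 0.12 rad; spindle at least 4.5 mm in, fingers gripping the key, at rest; scraper still in its slot (horizontal distance between key and spindle_base below 0.003 m and z of key in the frame of spindle_base below 0.0135 m and x of key_nose in the frame of spindle_base above 0.018 m and angle between key's own z axis and vertical below 0.12 rad and value of joint spindle above 0.0045 m and contact force between the fingers and key above 2 N and linear speed of key below 0.02 m/s and z of scraper in the frame of stand below 0.025 m); the arm keeps its last pose, push and grip.
It fails at once if the small tin is knocked or moved more than 40 mm (distance of tin from where it was at the start of the episode above 0.04 m or angle between tin's own z axis and vertical above 0.5 rad).
It fails at once if the tall tin is knocked or moved more than 40 mm (distance of can from where it was at the start of the episode above 0.04 m or angle between can's own z axis and vertical above 0.5 rad).
It fails at once if the egg timer is knocked or moved more than 40 mm (distance of timer from where it was at the start of the episode above 0.04 m or angle between timer's own z axis and vertical above 0.5 rad).
It fails at once if the scraper is pulled out of its slot (z of scraper in the frame of stand above 0.04 m).
It also fails if it takes over 45 s, if anything falls off the work surface, if the arm or the gripper's body presses on something with over 40 N, if the wrist force passes 120 N, or if a joint passes its speed limit or range.

## Working session

There is one attempt and no reset: what is moved stays moved. The work goes in short steps, Python scripts to look and compute and a tool call to move; the robot and the scene stay as the last step left them, time stands still between calls to the robot, and variables do not carry over. Pictures are saved under pics/ and viewed, at most 10 in all, crops included, and the job is handed in when it is done.

Besides the shell and the picture viewer there is one more tool, called after "Emit:" by a JSON object that holds its "name" and its "arguments". apply_moves: Moves the arm, as the interface text tells. Its arguments: {"type":"object","properties":{"series":{"type":"array"},"claw":{"type":"number"},"newtons":{"type":"number"}},"required":["series"]}

```bash
mkdir -p pics
cat > h.py <<'E'
import numpy as np, cv2
from plant import robot
def snap(n):
    c=robot.calibration(n); p,d=robot.read_camera(n); np.savez('pics/%s.npz'%n,p=p,d=d,E=c['extrinsics'],k=[c['fx'],c['fy'],c['cx'],c['cy']]); return p,d,c
def load(n):
    z=np.load('pics/%s.npz'%n); k=z['k']; return z['p'],z['d'],dict(fx=k[0],fy=k[1],cx=k[2],cy=k[3],extrinsics=z['E'])
def ray(c,u,v,fish=False):
    x=(np.asarray(u,float)-c['cx'])/c['fx'];y=(np.asarray(v,float)-c['cy'])/c['fy']
    if fish:
        r=np.hypot(x,y)+1e-9; d=np.stack([x/r*np.sin(r),y/r*np.sin(r),np.cos(r)],-1)
    else: d=np.stack([x,y,np.ones_like(x)],-1)
    E=np.array(c['extrinsics']); return -E[:3,:3].T@E[:3,3], d@E[:3,:3]
def onz(c,u,v,z,fish=False):
    o,d=ray(c,u,v,fish); return o+d*((z-o[2])/d[...,2])[...,None]
def pts(d,c):  # world points for pinhole depth
    v,u=np.mgrid[:480,:640]; o,r=ray(c,u,v); return o+r*d[...,None]
def proj(c,P):
    E=np.array(c['extrinsics']); q=E[:3,:3]@np.asarray(P)+E[:3,3]; return q[0]/q[2]*c['fx']+c['cx'],q[1]/q[2]*c['fy']+c['cy']
E
python3 - <<'E'
from h import *
s=robot.read_state(); print({k:np.round(v,3) for k,v in s.items()})
for n in('scene','top'):
    p,d,c=snap(n); cv2.imwrite('pics/%s0.png'%n,p); E=np.array(c['extrinsics']); print(n,c['fx'],-E[:3,:3].T@E[:3,3],E[2,:3])
E
```

```text
{'t': np.float64(0.0), 'q': array([ 1.204,  0.131,  1.489, -0.   ,  1.523, -0.085]), 'dq': array([ 0.   , -0.001,  0.   , -0.   ,  0.001, -0.   ]), 'joint_torque': array([-0.0000e+00, -5.5982e+01, -4.9177e+01,  7.7000e-02,  3.5000e-02,
       -0.0000e+00]), 'tool_pos': array([0.167, 0.576, 0.404]), 'orientation': array([-4.41e-01, -3.11e+00,  3.00e-03]), 'force': array([0.542, 0.027, 0.679]), 'wrist_torque': array([ 0.001,  0.001, -0.   ]), 'gripper_force': np.float64(0.0), 'opening': np.float64(0.093)}
scene 517.9509819629477 [-0.11836648 -0.50858537  0.91619588] [ 0.59584671  0.27774152 -0.75354253]
top 546.0621467916714 [ 0.35856176 -0.17938369  1.10016895] [ 0.16432611 -0.0027496  -0.98640224]
```

View pics/scene0.png

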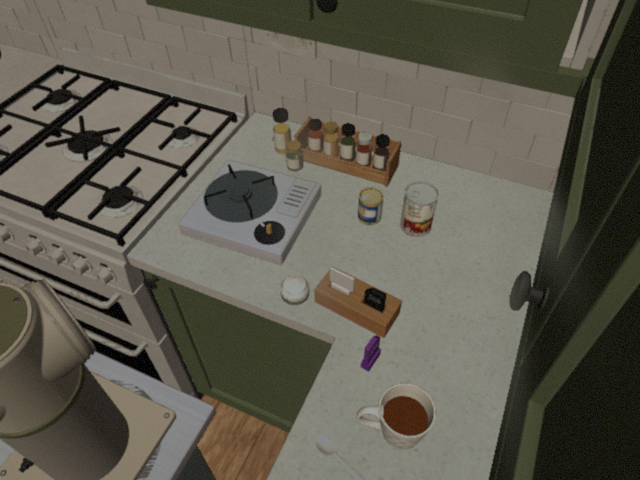

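View pics/top0.png

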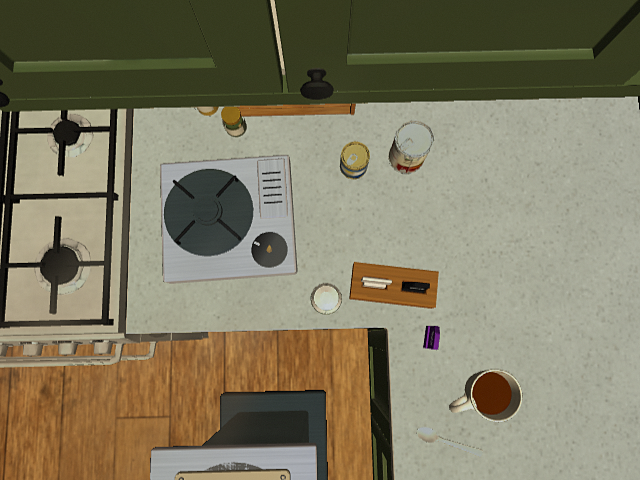

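The scene view shows the stand at (357,300), with the black key at (375,299) and the white scraper at (341,282). In the top view the key is at (416,287), the scraper at (376,283) and the spindle disc at (269,250).

What could be taken for the key: the black one in the stand, top (416,287); the purple one lying out, top (432,337), which is not meant; the white scraper, top (376,283). I choose the black one and check it in a close crop.

Run:
```python
from h import *
p,d,c=load('top'); s,ds,cs=load('scene')
f=lambda a,u,v,w,h:cv2.resize(a[v-h:v+h,u-w:u+w],(400,300),interpolation=cv2.INTER_CUBIC)
im=np.vstack([np.hstack([f(p,395,285,48,36),f(p,269,250,28,21)]),np.hstack([f(s,358,298,48,36),f(s,269,232,28,21)])])
cv2.imwrite('pics/crop.png',cv2.convertScaleAbs(im,alpha=1.5))
P=pts(d,c);h=P[...,2]
for n,(u,v) in dict(key=(416,287),scr=(376,283),knob=(269,250),disc=(280,258),deck=(250,270),stand=(358,290),table=(330,200)).items(): print(n,P[v,u].round(4))
# stand top by height & brown
hsv=cv2.cvtColor(p,cv2.COLOR_BGR2HSV)
m=((h>.038)&(h<.054)); m[:, :340]=0; m[:,450:]=0; m[:255]=0; m[315:]=0
n,l,st,_=cv2.connectedComponentsWithStats(m.astype(np.uint8)); i=1+st[1:,4].argmax()
mm=(l==i).astype(np.uint8); ct=max(cv2.findContours(mm,0,2)[0],key=cv2.contourArea)[:,0]
Q=onz(c,ct[:,0],ct[:,1],.046)[:,:2]; print('stand',cv2.minAreaRect((Q*1000).astype(np.float32)))
k=(h>.06)&(h<.11); k[:, :340]=0;k[:,450:]=0;k[:255]=0;k[315:]=0
n,l,st,ce=cv2.connectedComponentsWithStats(k.astype(np.uint8))
for j in range(1,n):
    if st[j,4]>15:
        q=P[l==j]; print(j,st[j],cv2.minAreaRect((q[:,:2]*1000).astype(np.float32)),q[:,2].min(),np.percentile(q[:,2],[50,90,100]))
# deck
m=((h>.042)&(h<.057)); m[:,310:]=0; m[300:]=0; m[:,:140]=0
n,l,st,_=cv2.connectedComponentsWithStats(m.astype(np.uint8)); i=1+st[1:,4].argmax()
ct=max(cv2.findContours((l==i).astype(np.uint8),0,2)[0],key=cv2.contourArea)[:,0]
Q=onz(c,ct[:,0],ct[:,1],.05)[:,:2]; print('hob',cv2.minAreaRect((Q*1000).astype(np.float32)))
```

```text
key [ 0.4408 -0.3521  0.0863]
scr [ 0.4524 -0.2807  0.0601]
knob [ 0.519  -0.0784  0.0733]
disc [ 0.5057 -0.0977  0.0552]
deck [ 0.4844 -0.0391  0.0504]
stand [ 0.4408 -0.2466  0.0484]
table [ 0.6329 -0.1983 -0.0032]
stand ((450.0802001953125, -316.9581298828125), (165.47686767578125, 70.72754669189453), 82.04745483398438)
1 [361 277  31   8 147] ((455.5028076171875, -278.53466796875), (53.84590530395508, 6.288565158843994), 82.26205444335938) 0.0601177517279341 [0.09302854 0.09654545 0.09950605]
2 [404 282  26   8 171] ((444.87750244140625, -354.40234375), (43.83292770385742, 10.691956520080566), 81.65945434570312) 0.061588194569947685 [0.08836524 0.09208819 0.09531129]
hob ((589.9144287109375, 6.134521484375), (239.37637329101562, 258.9403381347656), 2.8581135272979736)
```

View pics/crop.png

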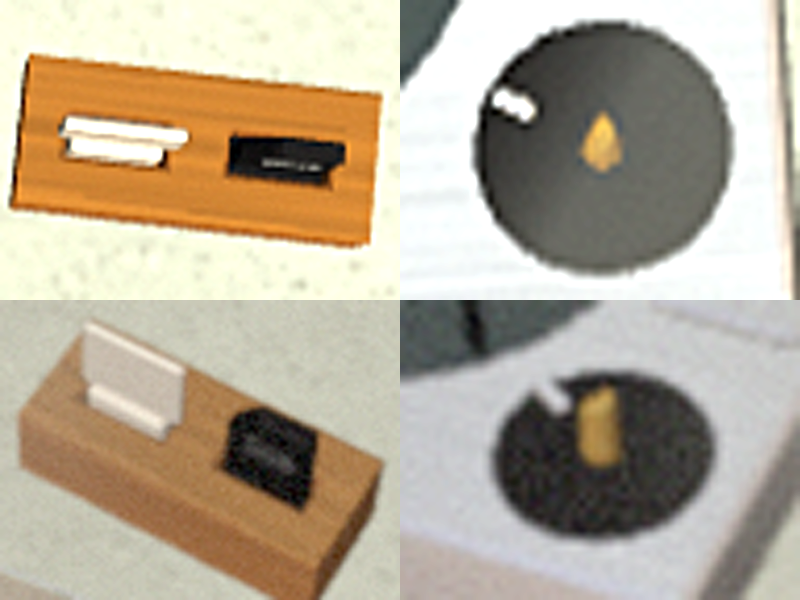

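The crop confirms it. The black key is in the right-hand slot with its sloping corner toward the scraper (+y). The white rib on the disc lies left and slightly up of the spindle in the top view, at about 63° in world. Next I'll refine the measurements using both views.

```bash
cat >> h.py <<'E'
from scipy.spatial.transform import Rotation as R
def plan(target,yaw=None):
    "shift (mm, tool axes) to target TCP and turn (tool axes) making tool y point at yaw (deg, mod 180), tool z down"
    s=robot.read_state(); M=R.from_rotvec(s['orientation']); d=M.inv().apply(np.array(target)-s['tool_pos'])*1000
    y=M.apply([0,1,0]); y0=np.degrees(np.arctan2(y[1],y[0]))
    if yaw is None: yaw=y0
    dy=(yaw-y0+90)%180-90; a=np.radians(y0+dy); Y=np.array([np.cos(a),np.sin(a),0]); Z=np.array([0,0,-1.]); T=R.from_matrix(np.c_[np.cross(Y,Z),Y,Z])
    print('t',round(float(s['t']),2),'pos',s['tool_pos'].round(4),'yaw',round(y0,2),'shift',d.round(1),'turn',(M.inv()*T).as_rotvec().round(4),'F',s['force'].round(1),'open',round(float(s['opening']),4),round(float(s['gripper_force']),1))
E
python3 - <<'E'
from h import *
for n,(u,v) in (('top',(269,250)),('scene',(269,232))):
    p,d,c=load(n); g=p.max(2); w=30
    x=np.zeros_like(g); x[v-w:v+w,u-w:u+w]=1
    th=(g<(110 if n=='top' else 75))&(x>0)
    l=cv2.morphologyEx(th.astype(np.uint8),cv2.MORPH_CLOSE,np.ones((5,5)))
    k,lab,st,_=cv2.connectedComponentsWithStats(l); i=lab[v,u] or 1+st[1:,4].argmax()
    ct=max(cv2.findContours((lab==i).astype(np.uint8),0,1)[0],key=cv2.contourArea); ct=cv2.convexHull(ct)[:,0]
    Q=onz(c,ct[:,0],ct[:,1],.053)[:,:2]*1000; A=np.c_[2*Q,np.ones(len(Q))]; sol=np.linalg.lstsq(A,(Q**2).sum(1),rcond=None)[0]
    cen=sol[:2]; print(n,'disc',cen.round(1),'r',np.sqrt(sol[2]+cen@cen).round(1))
    v_,u_=np.nonzero(x); W=onz(c,u_,v_,.054)[:,:2]*1000; rr=np.hypot(*(W-cen).T); col=p[v_,u_].astype(int)
    b=(rr<31)&(rr>10)&(col.min(1)>(130 if n=='top' else 90))&(col.max(1)-col.min(1)<40); m=W[b].mean(0)-cen; print(b.sum(),'rib',m.round(1),np.degrees(np.arctan2(m[1],m[0])).round(1))
    # brass, cast to z=.077 & .064
    br=(rr<60)&(col[:,2]-col[:,0]>50)
    if br.any(): print('brass px',u_[br].mean(),v_[br].mean(), br.sum(),'top row',v_[br].min(), 'expected px for top/mid',proj(c,[cen[0]/1e3,cen[1]/1e3,.077]),proj(c,[cen[0]/1e3,cen[1]/1e3,.065]))
    # stand & key in view, cast by colour
p,d,c=load('scene')
m=((p.max(2)<70)).astype(np.uint8); m[:280]=0;m[320:]=0;m[:,:355]=0;m[:,395:]=0
k,lab,st,ce=cv2.connectedComponentsWithStats(m)
for j in range(1,k):
    if st[j,4]>30: print(st[j],ce[j])
P=pts(d,c)[lab==lab[299,375]]; P=P[(P[:,2]>.055)]
print('scene key',cv2.minAreaRect((P[:,:2]*1e3).astype(np.float32)),P[:,2].max())
P=pts(d,c)[270:330,310:405].reshape(-1,3);P=P[(P[:,2]>.041)&(P[:,2]<.052)];print('scene stand',cv2.minAreaRect((P[:,:2]*1e3).astype(np.float32)))
plan([.522,-.077,.405])
E
```

```text
top disc [523.9 -76.2] r 34.8
11 rib [11.8 23.3] 63.2
brass px 268.76 248.72 25 top row 245 expected px for top/mid (np.float64(267.64438667014514), np.float64(247.1924387385587)) (np.float64(268.2820953245307), np.float64(248.1749093078808))
scene disc [521.8 -77.9] r 33.9
7 rib [12.8 23.1] 61.0
brass px 268.23809523809524 228.35714285714286 42 top row 224 expected px for top/mid (np.float64(268.0048201493057), np.float64(224.77013264886594)) (np.float64(268.503236625441), np.float64(228.42029175683))
[363 288  23  25 397] [374.74811083 298.78085642]
scene key ((170.64244079589844, -440.15545654296875), (592.5973510742188, 40.787689208984375), 17.258249282836914) 0.9161958820576045
scene stand ((448.4721984863281, -317.54241943359375), (166.87149047851562, 73.69622039794922), 81.41426086425781)
t 0.1 pos [0.1668 0.5762 0.4038] yaw 73.85 shift [-5.229e+02 -5.286e+02 -4.000e-01] turn [-0.0016 -0.0001 -0.    ] F [-0.3  0.  -0.4] open 0.0929 0.0
```

```bash
cat >> h.py <<'E'
def rows(target,dyaw,n):
    "n rows of straight travel to target while turning dyaw deg (world)"
    s=robot.read_state(); M=R.from_rotvec(s['orientation']); st=(np.array(target)-s['tool_pos'])*1000/n; w=-np.radians(dyaw)/n
    print([[M.inv().apply(st).round(1).tolist() if not i else (M*R.from_rotvec([0,0,w*i])).inv().apply(st).round(1).tolist(),[0,0,round(w,4)]] for i in range(n)])
E
python3 -c "
from h import *
rows([.50,-.077,.405],-101.3,22)"
```

```text
[[[-22.8, -24.3, -0.0], [0, 0, np.float64(0.0804)]], [[-24.7, -22.4, -0.0], [0, 0, np.float64(0.0804)]], [[-26.4, -20.3, -0.0], [0, 0, np.float64(0.0804)]], [[-27.9, -18.2, -0.0], [0, 0, np.float64(0.0804)]], [[-29.3, -15.9, -0.0], [0, 0, np.float64(0.0804)]], [[-30.5, -13.5, -0.0], [0, 0, np.float64(0.0804)]], [[-31.5, -11.0, -0.0], [0, 0, np.float64(0.0804)]], [[-32.3, -8.4, -0.0], [0, 0, np.float64(0.0804)]], [[-32.8, -5.8, -0.0], [0, 0, np.float64(0.0804)]], [[-33.2, -3.1, -0.0], [0, 0, np.float64(0.0804)]], [[-33.3, -0.5, -0.0], [0, 0, np.float64(0.0804)]], [[-33.3, 2.2, -0.0], [0, 0, np.float64(0.0804)]], [[-33.0, 4.9, -0.0], [0, 0, np.float64(0.0804)]], [[-32.5, 7.5, -0.0], [0, 0, np.float64(0.0804)]], [[-31.8, 10.1, -0.0], [0, 0, np.float64(0.0804)]], [[-30.8, 12.6, -0.0], [0, 0, np.float64(0.0804)]], [[-29.7, 15.1, -0.0], [0, 0, np.float64(0.0804)]], [[-28.4, 17.4, -0.0], [0, 0, np.float64(0.0804)]], [[-26.9, 19.6, -0.0], [0, 0, np.float64(0.0804)]], [[-25.3, 21.7, -0.0], [0, 0, np.float64(0.0804)]], [[-23.5, 23.7, -0.0], [0, 0, np.float64(0.0804)]], [[-21.5, 25.5, -0.0], [0, 0, np.float64(0.0804)]]]
```

Emit:
{"name": "apply_moves", "arguments": {"series": [[[-23,-24,0],[0,0,0.08]],[[-25,-22,0],[0,0,0.08]],[[-26,-20,0],[0,0,0.08]],[[-28,-18,0],[0,0,0.08]],[[-29,-16,0],[0,0,0.08]],[[-30,-13,0],[0,0,0.08]],[[-31,-11,0],[0,0,0.08]],[[-32,-8,0],[0,0,0.08]],[[-33,-6,0],[0,0,0.08]],[[-33,-3,0],[0,0,0.08]],[[-33,0,0],[0,0,0.08]]]}}

```text
t: 1.02
tool_pos: [0.3343, 0.2515, 0.4044]
orientation: [-1.729, -2.623, 0.0]
force: [1.3, 0.3, -0.3]
opening: 0.093
gripper_force: 0.0
```

Emit:
{"name": "apply_moves", "arguments": {"series": [[[-33,2,0],[0,0,0.08]],[[-33,5,0],[0,0,0.08]],[[-32,8,0],[0,0,0.08]],[[-32,10,0],[0,0,0.08]],[[-31,13,0],[0,0,0.08]],[[-30,15,0],[0,0,0.08]],[[-28,17,0],[0,0,0.08]],[[-27,20,0],[0,0,0.08]],[[-25,22,0],[0,0,0.08]],[[-23,24,0],[0,0,0.08]],[[-21,25,0],[0,0,0.08]],[[0,0,0],[0,0,0]]]}}

```text
t: 2.02
tool_pos: [0.5049, -0.0752, 0.4039]
orientation: [2.685, 1.629, -0.002]
force: [0.8, -0.2, 1.1]
opening: 0.093
gripper_force: 0.0
```

Run:
```python
from h import *
plan([.5225,-.077,.405],-27.5)
p,d,c=snap('wrist'); cv2.imwrite('pics/w1.png',p); E=np.array(c['extrinsics']); print(c['fx'],-E[:3,:3].T@E[:3,3],E[2,:3])
```

```text
t 2.02 pos [ 0.5049 -0.0752  0.4039] yaw -27.49 shift [ 6.5 16.4 -1.1] turn [0.0003 0.0017 0.0002] F [ 0.8 -0.2  1.1] open 0.093 0.0
371.64829954431775 [ 0.53496259 -0.01734677  0.38402992] [-0.11049275 -0.21254951 -0.97088313]
```

View pics/w1.png

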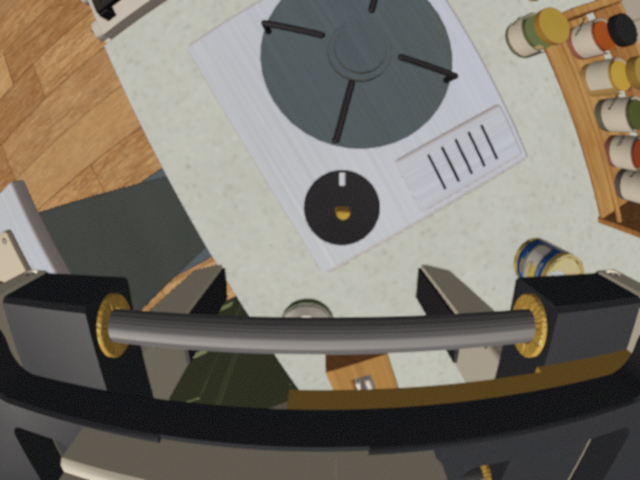

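The wrist view shows the disc at (342,207), the white rib at (341,180) and the brass spindle at (343,213). I'll measure the centre and the rib direction here.

Run:
```python
from h import *
p,d,c=load('wrist'); u,v=342,207; g=p.max(2)
m=np.zeros(g.shape,np.uint8); m[v-48:v+48,u-48:u+48]=(g<90)[v-48:v+48,u-48:u+48]
m=cv2.morphologyEx(m,cv2.MORPH_CLOSE,np.ones((5,5))); k,lab,st,_=cv2.connectedComponentsWithStats(m); i=lab[v+20,u]
ct=cv2.convexHull(max(cv2.findContours((lab==i).astype(np.uint8),0,1)[0],key=cv2.contourArea))[:,0]
Q=onz(c,ct[:,0],ct[:,1],.053,True)[:,:2]*1e3; A=np.c_[2*Q,np.ones(len(Q))]; s=np.linalg.lstsq(A,(Q**2).sum(1),rcond=None)[0]; cen=s[:2]; print('disc',cen.round(1),np.sqrt(s[2]+cen@cen).round(1))
v_,u_=np.mgrid[v-45:v+45,u-45:u+45].reshape(2,-1); W=onz(c,u_,v_,.055,True)[:,:2]*1e3; r=np.hypot(*(W-cen).T); col=p[v_,u_].astype(int)
b=(r<31)&(r>10)&(col.min(1)>130); q=W[b]-cen; mm=q.mean(0); print(b.sum(),'rib',mm,np.degrees(np.arctan2(mm[1],mm[0])))
_,_,vt=np.linalg.svd(q-mm); print('rib axis',np.degrees(np.arctan2(vt[0,1],vt[0,0])),'ext',np.ptp(q@vt[0]),np.ptp(q@vt[1]))
br=(r<16)&(col[:,2]-col[:,0]>60); W2=onz(c,u_,v_,.077,True)[:,:2]*1e3; print('brass@.077',br.sum(),W2[br].mean(0), (W2[br]-cen).min(0),(W2[br]-cen).max(0), 'brightest', W2[br&(col[:,2]>150)].mean(0))
import scipy
rows([.4445,-.3545,.30],82-90+27.5,8)
```

```text
disc [524.5 -77.4] 33.8
70 rib [11.62305631 23.32457248] 63.51209394904622
rib axis -116.93335994074917 ext 9.854934462992635 4.453457966610844
brass@.077 125 [523.49826999 -78.14884846] [-6.23051835 -5.5432303 ] [5.08379892 5.21712083] brightest [523.12208438 -78.85752828]
[[[-34.7, 9.5, 13.0], [0, 0, np.float64(-0.0425)]], [[-35.0, 8.0, 13.0], [0, 0, np.float64(-0.0425)]], [[-35.3, 6.5, 13.0], [0, 0, np.float64(-0.0425)]], [[-35.6, 5.0, 13.0], [0, 0, np.float64(-0.0425)]], [[-35.8, 3.5, 13.0], [0, 0, np.float64(-0.0425)]], [[-35.9, 1.9, 13.0], [0, 0, np.float64(-0.0425)]], [[-35.9, 0.4, 13.0], [0, 0, np.float64(-0.0425)]], [[-35.9, -1.1, 13.0], [0, 0, np.float64(-0.0425)]]]
```

Emit:
{"name": "apply_moves", "arguments": {"series": [[[-35,9,11],[0,0,-0.0425]],[[-35,8,11],[0,0,-0.0425]],[[-35,7,11],[0,0,-0.0425]],[[-36,5,11],[0,0,-0.0425]],[[-36,3,11],[0,0,-0.0425]],[[-36,2,11],[0,0,-0.0425]],[[-36,0,11],[0,0,-0.0425]],[[-36,-1,11],[0,0,-0.0425]],[[0,0,0],[0,0,0]],[[0,0,0],[0,0,0]]]}}

```text
t: 2.9
tool_pos: [0.4436, -0.3534, 0.3154]
orientation: [-2.362, -2.068, -0.0]
force: [0.7, -0.2, 0.2]
opening: 0.0932
gripper_force: 0.0
```

Run:
```python
from h import *
plan([.4445,-.3545,.237],-8)
p,d,c=snap('wrist'); cv2.imwrite('pics/w2.png',p)
for P in ([.4445,-.3545,.09],):
    E=np.array(c['extrinsics']); q=E[:3,:3]@P+E[:3,3]; r=np.arctan2(np.hypot(*q[:2]),q[2]); print(c['cx']+c['fx']*r*q[0]/np.hypot(*q[:2]),c['cy']+c['fy']*r*q[1]/np.hypot(*q[:2]))
```

```text
t 2.9 pos [ 0.4436 -0.3534  0.3154] yaw -7.59 shift [-1.1  1.2 78.4] turn [-0.0021 -0.0019  0.0071] F [ 0.7 -0.2  0.2] open 0.0932 0.0
324.1811539331363 260.39010356076943
```

View pics/w2.png

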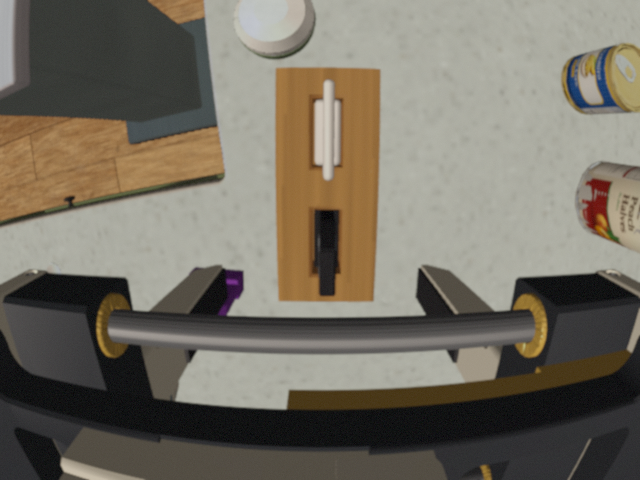

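The wrist view shows the key from above at (327,212–295), the scraper at (329,130), and the purple lookalike behind the left finger at (235,285). I'll refine the key's position and narrow the claw before going down.

Run:
```python
from h import *
p,d,c=load('wrist'); g=p.max(2)
x=np.array([1,np.tan(np.radians(82.))]);x/=np.hypot(*x); y=np.array([-x[1],x[0]]); o=np.array([444.5,-354.5])
W=lambda u,v,z:(onz(c,u,v,z,True)[...,:2]*1e3-o)@np.c_[x,y]
for v in range(205,302,5):
    us=np.nonzero(g[v,308:345]<60)[0]+308; 
    if len(us): print(v,us.min(),us.max(),'top',W(us.min()-.5,v,.09).round(1),W(us.max()+.5,v,.09).round(1), g[v,314:342:3])
us=np.arange(270,390)
for v in (150,190,260,290):
    q=p[v,:,:].astype(int); b=np.nonzero((q[:,2]-q[:,0]>45)[265:395])[0]+265; print('stand',v,b.min(),b.max(),W(b.min()-.5,v,.046).round(1),W(b.max()+.5,v,.046).round(1))
```

```text
210 321 329 top [29.7  2.4] [29.7 -2.7] [101  64  64  59  62  59  63  71  87 140]
215 315 337 top [26.8  5.7] [26.9 -7.2] [ 83  39  26   8   9  16   7  33  71 136]
220 315 337 top [23.9  5.7] [24.  -7.3] [ 84  38  22  17  20  15  18  33  64 135]
225 315 337 top [21.   5.7] [21.1 -7.3] [ 84  36  28  16  21  22  19  27  78 138]
230 315 337 top [18.1  5.7] [18.2 -7.4] [ 84  36  26  25  20  17  21  25  79 141]
235 315 337 top [15.2  5.7] [15.3 -7.4] [ 82  42  33  27  21  24  21  30  77 142]
240 315 337 top [12.2  5.7] [12.3 -7.5] [ 85  54  47  18  20  29  25  36  81 143]
245 315 337 top [9.2 5.7] [ 9.3 -7.6] [ 84  55  42  19  23  18  23  38  95 145]
250 315 337 top [6.2 5.6] [ 6.4 -7.6] [ 85  44  42  27  35  28  35  35  94 145]
255 315 337 top [3.2 5.6] [ 3.3 -7.7] [ 84  37  40  37  40  36  36  26  94 143]
260 315 337 top [0.2 5.6] [ 0.3 -7.7] [ 68  39  39  40  40  39  39  18  88 149]
265 314 337 top [-2.9  6.2] [-2.8 -7.8] [ 51  43  42  38  39  37  41  27  65 149]
270 319 336 top [-6.   3.3] [-5.9 -7.3] [ 64  67  40  37  37  37  37  41  66 146]
275 320 334 top [-9.1  2.7] [-9.  -6.2] [128 118  46  40  37  34  38  95 155 156]
280 320 333 top [-12.2   2.6] [-12.2  -5.6] [161 150  52  36  34  38  36 113 162 159]
285 320 333 top [-15.4   2.6] [-15.3  -5.7] [162 149  54  35  33  37  34 119 162 160]
290 320 333 top [-18.6   2.6] [-18.6  -5.8] [161 150  51  33  40  39  36 117 161 159]
stand 150 276 378 [62.6 33. ] [ 63.4 -36.1]
stand 190 276 377 [35.5 33.2] [ 36.1 -36.2]
stand 260 277 374 [-14.3  33.4] [-13.7 -36.1]
stand 290 278 373 [-37.3  33.4] [-36.7 -36.6]
```

Emit:
{"name": "apply_moves", "arguments": {"series": [[[-1,2.5,0],[-0.002,-0.002,0.007]],[[0,0,20],[0,0,0]],[[0,0,25],[0,0,0]],[[0,0,20],[0,0,0]],[[0,0,12],[0,0,0]],[[0,0,1.5],[0,0,0]],[[0,0,0],[0,0,0]]], "claw": 0.45}}

```text
t: 3.53
tool_pos: [0.4473, -0.3535, 0.2382]
orientation: [2.367, 2.063, -0.0]
force: [-0.2, 0.5, -0.0]
opening: 0.0509
gripper_force: 0.0
```

Emit:
{"name": "apply_moves", "arguments": {"series": [[[0,0,0],[0,0,0]],[[0,0,0],[0,0,0]],[[0,0,0],[0,0,0]],[[0,0,0],[0,0,0]],[[0,0,0],[0,0,0]],[[0,0,0],[0,0,0]],[[0,0,0],[0,0,0]],[[0,0,0],[0,0,0]]], "claw": 0, "newtons": 40}}

```text
t: 4.2
tool_pos: [0.447, -0.3547, 0.2386]
orientation: [2.367, 2.061, -0.0]
force: [-1.1, 0.9, 1.9]
opening: 0.0097
gripper_force: 40.0
```

```bash
python3 -c "
from h import *
plan([.446,-.3547,.237],-8)"
```

```text
t 4.2 pos [ 0.447  -0.3547  0.2386] yaw -7.91 shift [-0.2 -1.   1.6] turn [0.0024 0.0023 0.0015] F [-1.1  0.9  1.9] open 0.0097 40.0
```

Emit:
{"name": "apply_moves", "arguments": {"series": [[[0,0,-6],[0,0,0]],[[0,0,-10],[0,0,0]],[[0,0,-12],[0,0,0]],[[0,0,-12],[0,0,0]],[[0,0,-15],[0,0,0]],[[0,0,-20],[0,0,0]],[[0,0,-20],[0,0,0]],[[0,0,-15],[0,0,0]],[[0,0,-5],[0,0,0]],[[0,0,0],[0,0,0]],[[0,0,0],[0,0,0]]]}}

```text
t: 5.12
tool_pos: [0.4467, -0.3542, 0.3535]
orientation: [2.367, 2.061, -0.0]
force: [0.3, 0.5, -0.8]
opening: 0.0094
gripper_force: 40.0
```

Run:
```python
from h import *
plan([.5237,-.0773,.353],-26.8)
p,d,c=snap('wrist'); cv2.imwrite('pics/w3.png',p)
rows([.5237,-.0773,.353],-18.9,9)
```

```text
t 5.12 pos [ 0.4467 -0.3542  0.3535] yaw -7.9 shift [ 2.849e+02  3.820e+01 -1.000e-01] turn [0.0029 0.002  0.3298] F [ 0.3  0.5 -0.8] open 0.0094 40.0
[[[31.6, 4.3, -0.1], [0, 0, np.float64(0.0367)]], [[31.8, 3.1, -0.1], [0, 0, np.float64(0.0367)]], [[31.9, 1.9, -0.1], [0, 0, np.float64(0.0367)]], [[31.9, 0.8, -0.1], [0, 0, np.float64(0.0367)]], [[31.9, -0.4, -0.1], [0, 0, np.float64(0.0367)]], [[31.9, -1.6, -0.1], [0, 0, np.float64(0.0367)]], [[31.8, -2.7, -0.1], [0, 0, np.float64(0.0367)]], [[31.7, -3.9, -0.1], [0, 0, np.float64(0.0367)]], [[31.5, -5.1, -0.1], [0, 0, np.float64(0.0367)]]]
```

View pics/w3.png

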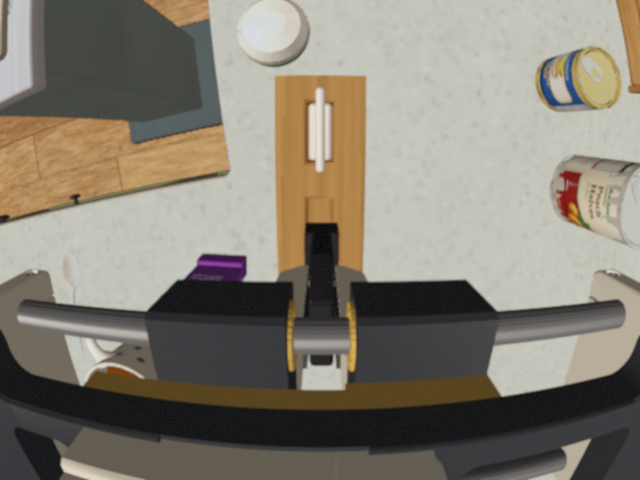

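The view shows the key held upright between the fingers, with its foot edge at (321,225) and the far top end at (321,363). The scraper is still in its slot. I'll work out the key's offset in the hand.

Run:
```python
from h import *
p,d,c=load('wrist'); g=p.max(2).astype(int)
s=robot.read_state(); M=R.from_rotvec(s['orientation']); zb=s['tool_pos'][2]-.2266
print(g[215:240:1,321].tolist()); print(g[345:372,321].tolist()); print('row228',g[228,300:342].tolist())
T=lambda u,v,z:(M.inv().apply(onz(c,np.array(u,float),np.array(v,float),z,True)-s['tool_pos'])*1e3).round(1)
for v in(223,225,227): print(v,'bottom',T(321,v,zb))
for v in(361,363,365): print(v,'top',T(321,v,zb+.078))
for v in (228,235,245):
    us=np.nonzero(g[v,300:342]<60)[0]+300; print(v,us.min(),us.max(),T(us.min()-.5,v,zb+.01),T(us.max()+.5,v,zb+.01))
```

```text
[177, 176, 176, 177, 176, 177, 166, 132, 79, 34, 12, 16, 18, 14, 18, 18, 21, 14, 19, 12, 8, 16, 13, 14, 16]
[163, 159, 151, 137, 125, 117, 113, 108, 103, 87, 62, 44, 42, 42, 43, 45, 41, 42, 40, 62, 118, 171, 194, 200, 199, 199, 200]
row228 [177, 175, 174, 169, 146, 94, 40, 8, 15, 16, 16, 20, 14, 9, 19, 23, 12, 18, 17, 22, 18, 14, 16, 17, 21, 11, 14, 15, 17, 22, 17, 19, 19, 12, 13, 15, 26, 72, 125, 159, 168, 172]
223 bottom [1.990e+01 2.000e-01 2.266e+02]
225 bottom [1.870e+01 2.000e-01 2.266e+02]
227 bottom [1.760e+01 2.000e-01 2.266e+02]
361 top [-21.    0.2 148.6]
363 top [-22.    0.2 148.6]
365 top [-23.    0.2 148.6]
228 306 336 [ 19.3  -8.3 216.6] [ 19.3   8.7 216.6]
235 306 337 [ 15.4  -8.3 216.6] [ 15.4   9.3 216.6]
245 306 336 [  9.6  -8.4 216.6] [  9.7   8.8 216.6]
```

Emit:
{"name": "apply_moves", "arguments": {"series": [[[31,4,0],[0,0,0.037]],[[32,3,0],[0,0,0.037]],[[32,2,0],[0,0,0.037]],[[32,1,0],[0,0,0.037]],[[32,0,0],[0,0,0.037]],[[32,-2,0],[0,0,0.037]],[[32,-3,0],[0,0,0.037]],[[32,-4,0],[0,0,0.037]],[[31,-5,0],[0.002,0.002,0.035]],[[0,0,0],[0,0,0]],[[0,0,0],[0,0,0]],[[0,0,0],[0,0,0]]]}}

```text
t: 6.17
tool_pos: [0.5236, -0.0776, 0.3516]
orientation: [-2.675, -1.646, 0.001]
force: [-0.2, 0.5, -1.4]
opening: 0.0099
gripper_force: 40.0
```

Run:
```python
from h import *
plan([.5237,-.0773,.325],-26.8)
snap('top'); snap('scene'); p,d,c=load('scene'); q,_,_=load('top')
f=lambda a,u,v,w,h:cv2.resize(a[v-h:v+h,u-w:u+w],(400,300),interpolation=cv2.INTER_CUBIC)
w,_,_=snap('wrist')
cv2.imwrite('pics/c2.png',np.vstack([np.hstack([f(p,268,220,60,45),f(q,268,248,60,45)]),np.hstack([f(w,330,240,100,75),f(p,268,228,32,24)])]))
```

```text
t 6.17 pos [ 0.5236 -0.0776  0.3516] yaw -26.8 shift [ 0.4 -0.  26.6] turn [-0.0012  0.0002  0.    ] F [-0.2  0.5 -1.4] open 0.0099 40.0
```

View pics/c2.png

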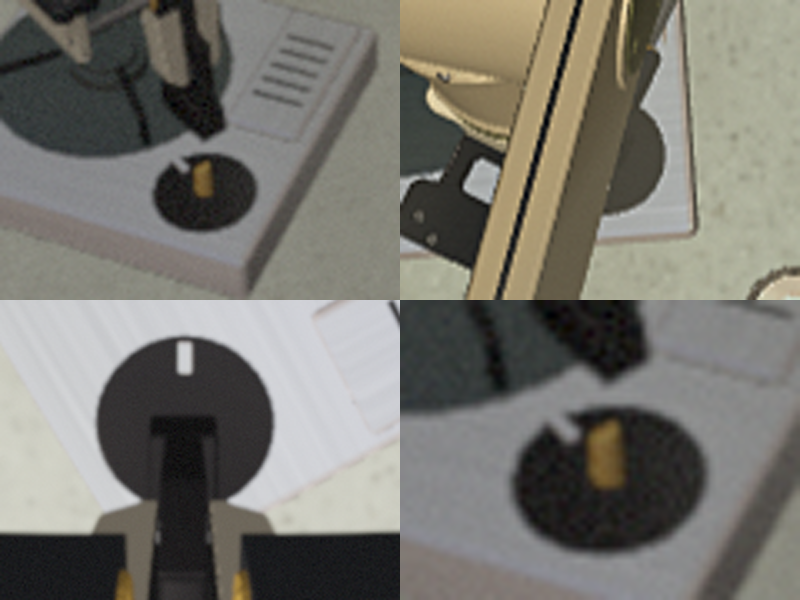

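The crops show the key above the disc, with the rib straight ahead of the key's nose and the foot laterally centred on the disc. I'll check the fore-aft offset using the foot corner in the scene view and the wrist view.

Run:
```python
from h import *
s=robot.read_state(); M=R.from_rotvec(s['orientation']); t=s['tool_pos']; zb=t[2]-.2266
T=lambda c,u,v,z,f:(M.inv().apply(onz(c,np.array(u,float),np.array(v,float),z,f)-t)*1e3).round(1)
p,_,c=load('scene'); g=p.max(2)
m=(g<60).astype(np.uint8); m[222:]=0; m[:195]=0; m[:,:250]=0; m[:,290:]=0
k,l,st,_=cv2.connectedComponentsWithStats(m); i=1+st[1:,4].argmax(); 
for v in range(204,220): 
    us=np.nonzero(l[v]==i)[0]
    if len(us): print(v,us.min(),us.max(), 'ifbottom',T(c,us.min(),v,zb,False)[:2],T(c,us.max(),v,zb,False)[:2])
print('expected scene corner px for key centre at tool 0:',[np.round(proj(c,t+M.apply(np.array([a,b,226.6])/1e3)),1).tolist() for a,b in((-22,-9),(-22,9),(22,-9),(22,9))])
p,_,c=load('wrist'); g=p.max(2)
u,v=322,227
mk=np.zeros(g.shape,np.uint8); mk[v-45:260,u-48:u+48]=(g<95)[v-45:260,u-48:u+48]
ct=cv2.convexHull(max(cv2.findContours(mk,0,1)[0],key=cv2.contourArea))[:,0]; ct=ct[(ct[:,1]<245)]
Q=onz(c,ct[:,0],ct[:,1],.053,True)[:,:2]*1e3; A=np.c_[2*Q,np.ones(len(Q))]; q=np.linalg.lstsq(A,(Q**2).sum(1),rcond=None)[0]; cen=q[:2]; print('disc',cen.round(1),np.sqrt(q[2]+cen@cen).round(1),'tool',M.inv().apply(np.r_[cen/1e3,.053]-t)*1e3)
print(g[210:235,322].tolist())
```

```text
204 250 273 ifbottom [ 34.5 -19.1] [ 3.2 18.9]
205 250 273 ifbottom [ 32.  -20.8] [ 0.7 17.2]
206 250 273 ifbottom [ 29.5 -22.5] [-1.7 15.4]
207 250 273 ifbottom [ 27.  -24.1] [-4.1 13.7]
208 250 274 ifbottom [ 24.6 -25.7] [-7.9 13.7]
209 250 274 ifbottom [ 22.1 -27.4] [-10.3  12. ]
210 250 274 ifbottom [ 19.6 -29. ] [-12.7  10.3]
211 250 274 ifbottom [ 17.2 -30.6] [-15.1   8.6]
212 250 274 ifbottom [ 14.7 -32.2] [-17.5   6.9]
213 250 274 ifbottom [ 12.3 -33.9] [-19.9   5.2]
214 250 273 ifbottom [  9.9 -35.5] [-20.9   1.9]
215 250 271 ifbottom [  7.5 -37.1] [-20.6  -3. ]
216 250 269 ifbottom [  5.1 -38.7] [-20.3  -7.9]
217 250 253 ifbottom [  2.7 -40.2] [ -1.3 -35.4]
218 250 253 ifbottom [  0.3 -41.8] [ -3.7 -37. ]
expected scene corner px for key centre at tool 0: [[269.0, 216.7], [276.1, 212.7], [257.2, 205.1], [264.2, 201.3]]
disc [524.6 -77.3] 33.7 tool [  1.55897802   0.32696329 299.2814688 ]
[49, 52, 52, 49, 51, 53, 50, 50, 47, 52, 47, 48, 40, 27, 25, 22, 18, 20, 20, 18, 23, 19, 20, 23, 20]
```

Emit:
{"name": "apply_moves", "arguments": {"series": [[[0.5,0,10],[0,0,0]],[[0,0,15],[0,0,0]],[[0,0,12],[0,0,0]],[[0,0,7],[0,0,0]],[[0,0,0],[0,0,0]],[[0,0,2],[0,0,0]],[[0,0,2],[0,0,0]],[[0,0,1],[0,0,0]],[[0,0,0],[0,0,0]],[[0,0,0],[0,0,0]]], "newtons": 60}}

```text
t: 7.15
tool_pos: [0.5244, -0.077, 0.3042]
orientation: [2.676, 1.644, 0.002]
force: [-0.5, -0.6, -1.8]
opening: 0.0095
gripper_force: 60.0
```

```bash
python3 -c "
from h import *
plan([.5237,-.0773,.2816],-26.8); print(robot.read_state()['wrist_torque'])"
```

```text
t 7.15 pos [ 0.5244 -0.077   0.3042] yaw -26.87 shift [-0.5 -0.5 22.6] turn [ 0.0012 -0.0009 -0.0012] F [-0.5 -0.6 -1.8] open 0.0095 60.0
[-0.04202691  0.08704237  0.04527445]
```

Emit:
{"name": "apply_moves", "arguments": {"series": [[[0,0,1],[0,0,0]],[[0,0,1],[0,0,0]],[[0,0,1],[0,0,0]],[[0,0,1],[0,0,0]],[[0,0,1],[0,0,0]],[[0,0,0],[0,0,0]],[[0,0,0],[0,0,0]]]}}

```text
t: 7.73
tool_pos: [0.5242, -0.077, 0.2986]
orientation: [-2.677, -1.644, -0.001]
force: [0.2, -0.6, -0.9]
opening: 0.0095
gripper_force: 60.0
```

```bash
python3 -c "
from h import *
plan([.5237,-.0773,.2816],-26.8); print(robot.read_state()['wrist_torque'])"
```

```text
t 7.73 pos [ 0.5242 -0.077   0.2986] yaw -26.87 shift [-0.5 -0.3 17. ] turn [ 0.0003 -0.0007 -0.0013] F [ 0.2 -0.6 -0.9] open 0.0095 60.0
[-0.07900167  0.08727533 -0.0182695 ]
```

Emit:
{"name": "apply_moves", "arguments": {"series": [[[0,0,1.5],[0,0,0]],[[0,0,1.5],[0,0,0]],[[0,0,1.5],[0,0,0]],[[0,0,1.5],[0,0,0]],[[0,0,1],[0,0,0]],[[0,0,1],[0,0,0]],[[0,0,0],[0,0,0]],[[0,0,0],[0,0,0]]]}}

```text
t: 8.4
tool_pos: [0.5242, -0.077, 0.2907]
orientation: [-2.677, -1.644, -0.001]
force: [0.8, 0.1, -0.3]
opening: 0.0094
gripper_force: 60.0
```

```bash
python3 -c "
from h import *
plan([.5237,-.0773,.2816],-26.8); print(robot.read_state()['wrist_torque'])"
```

```text
t 8.4 pos [ 0.5242 -0.077   0.2907] yaw -26.87 shift [-0.5 -0.3  9.1] turn [ 0.0004 -0.0007 -0.0012] F [ 0.8  0.1 -0.3] open 0.0094 60.0
[-0.08418086  0.08814519 -0.02772506]
```

Emit:
{"name": "apply_moves", "arguments": {"series": [[[0,0,1],[0,0,0]],[[0,0,1],[0,0,0]],[[0,0,1],[0,0,0]],[[0,0,1],[0,0,0]],[[0,0,1],[0,0,0]],[[0,0,1],[0,0,0]],[[0,0,0],[0,0,0]],[[0,0,0],[0,0,0]]]}}

```text
t: 9.07
tool_pos: [0.5243, -0.077, 0.2851]
orientation: [2.677, 1.644, 0.002]
force: [-2.1, 0.5, 5.5]
opening: 0.0098
gripper_force: 60.0
```

```bash
python3 -c "
from h import *
plan([.5237,-.0773,.2816],-26.8); print(robot.read_state()['wrist_torque'])"
```

```text
t 9.07 pos [ 0.5243 -0.077   0.2851] yaw -26.87 shift [-0.5 -0.4  3.5] turn [ 0.0008 -0.0008 -0.0012] F [-2.1  0.5  5.5] open 0.0098 60.0
[-0.00710606  0.578348   -0.01043706]
```

Contact at about the seating height, with 5.5 N of spring force. Pressing on to the stop.

Emit:
{"name": "apply_moves", "arguments": {"series": [[[0,0,1],[0,0,0]],[[0,0,1],[0,0,0]],[[0,0,1],[0,0,0]],[[0,0,0],[0,0,0]],[[0,0,0],[0,0,0]]]}}

```text
t: 9.48
tool_pos: [0.5244, -0.077, 0.2825]
orientation: [2.676, 1.644, 0.002]
force: [-2.8, 0.3, 8.1]
opening: 0.0096
gripper_force: 60.0
```

Emit:
{"name": "apply_moves", "arguments": {"series": [[[0,0,0.7],[0,0,0]],[[0,0,0.7],[0,0,0]],[[0,0,0],[0,0,0]],[[0,0,0],[0,0,0]]]}}

```text
t: 9.82
tool_pos: [0.5245, -0.0772, 0.2813]
orientation: [2.676, 1.644, 0.002]
force: [-3.0, -0.2, 8.4]
opening: 0.0095
gripper_force: 60.0
```

```bash
python3 -c "
from h import *
plan([.5237,-.0773,.2816],-26.8); print(robot.read_state()['wrist_torque'])"
```

```text
t 9.82 pos [ 0.5245 -0.0772  0.2813] yaw -26.87 shift [-0.4 -0.6 -0.3] turn [ 0.0017 -0.0005 -0.0012] F [-3.  -0.2  8.4] open 0.0095 60.0
[-0.18990247  0.72665358 -0.03538601]
```

Emit:
{"name": "apply_moves", "arguments": {"series": [[[0,0,0.7],[0,0,0]],[[0,0,0.7],[0,0,0]],[[0,0,0],[0,0,0]],[[0,0,0],[0,0,0]]]}}

```text
t: 10.15
tool_pos: [0.5246, -0.0772, 0.2811]
orientation: [2.675, 1.644, 0.002]
force: [-7.6, 1.0, 18.4]
opening: 0.0096
gripper_force: 60.0
```

Emit:
{"name": "apply_moves", "arguments": {"series": [[[0,0,0.7],[0,0,0]],[[0,0,0],[0,0,0]],[[0,0,0],[0,0,0]],[[0,0,0],[0,0,0]]]}}

```text
t: 10.48
tool_pos: [0.5247, -0.0773, 0.2811]
orientation: [2.675, 1.644, 0.003]
force: [-9.4, 1.2, 22.5]
opening: 0.0096
gripper_force: 60.0
```

```bash
python3 -c "
from h import *
plan([.5237,-.0773,.2816],-26.8); print(robot.read_state()['wrist_torque'])"
```

```text
t 10.48 pos [ 0.5247 -0.0773  0.2811] yaw -26.87 shift [-0.5 -0.8 -0.5] turn [ 0.0024 -0.0006 -0.0012] F [-9.4  1.2 22.5] open 0.0096 60.0
[ 0.08229563  2.22264646 -0.0457771 ]
```

Run:
```python
from h import *
p,_,_=snap('scene'); w,_,_=snap('wrist')
f=lambda a,u,v,w,h:cv2.resize(a[v-h:v+h,u-w:u+w],(400,300),interpolation=cv2.INTER_CUBIC)
cv2.imwrite('pics/c3.png',np.vstack([np.hstack([f(p,268,225,40,30),f(p,357,300,60,45)]),np.hstack([f(w,320,230,100,75),f(w,320,240,320,240)])]))
plan([.5237,-.0773,.2816],-26.8)
```

```text
t 10.58 pos [ 0.5247 -0.0772  0.281 ] yaw -26.86 shift [-0.5 -0.8 -0.6] turn [ 0.0024 -0.0006 -0.0011] F [-9.6  0.8 21.6] open 0.0098 60.0
```

View pics/c3.png

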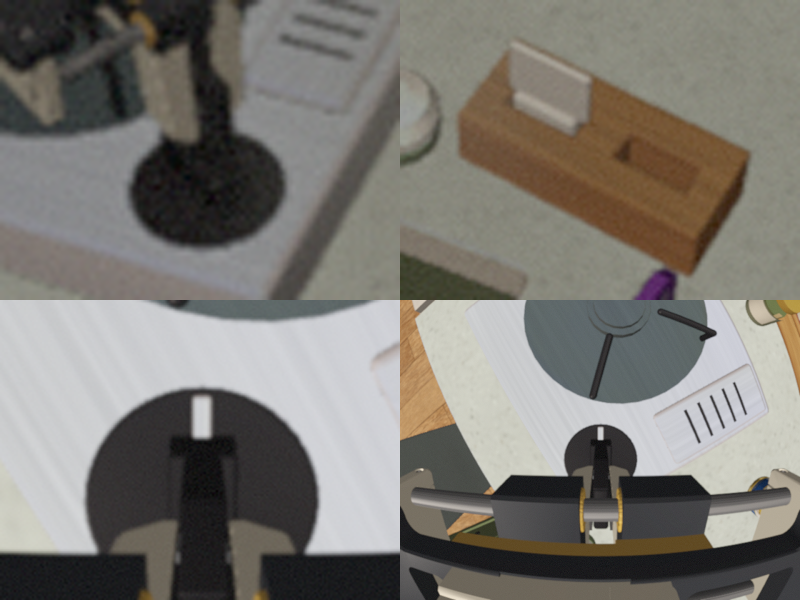

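The crops show the key seated over the spindle with no brass visible, its nose at the rib, and the scraper still in its slot. The force holds steady against the stop, so I'm handing in.

```bash
python3 -c "
from plant import robot
print(robot.close_job())"
```

```text
the job is handed in; nothing more can be done
None
```

I handed the job in at about 10.6 s with the key still gripped at 60 N and pushed onto the spindle, nose toward the rib. It is pressed against the stop at about 22 N, and the scraper is still in its slot. The hand-in gave no verdict.

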